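Flip open the mower battery box and check the charge

TASK

Check the charge of the mower battery in the battery box (the box whose lid has a thumb lip at the front and no carry handle): push the lid up by its lip with a fingertip and flip it right over, past the point of balance, so that it stays open by its own weight leaning back on its stop. Then press the round gauge button on top of the battery inside fully down for a moment and let it go. Do not grip or lift anything, and leave the box, the battery and everything else on the bench where they stand.

Things in the scene. Friction and masses are not known exactly. Their poses are not given: they have to be found in the camera images.
- battbox: the battery box: loose open-topped grey plastic tub, 2.4 kg, 150 mm deep (x), 210 mm wide (y), 120 mm tall, walls and floor 4 mm. Origin: centre of its underside; x points from its front to its back (hinge side), z up. Its front faces the robot's right (-y) within about 22 degrees; its lid starts shut. It stands on the left or the right, the tool box on the other side.
- lid (a joint): angle of the battery box's lid in rad: 0 shut, grows as it opens, stop at 1.95 (leaning back beyond upright). A free hinge without spring: below about 1.5 the lid (about 0.28 kg, a few newtons at the lip lift it) falls shut, beyond about 1.55 it falls back on its stop and stays.
- lid_lip (a point): middle of the outer lower edge of the thumb lip on the lid's front. The lip is 80 mm wide, 6 mm thick and stands out 25 mm from the front wall of the box; under it is free space down to the bench (120 mm). The point moves with the lid; shut, it lies at (-100, 0, 120) mm in the box's frame, so 183 mm from the hinge line.
- lid_hinge (a point): middle of the hinge line, which runs along the box's y axis, 8 mm behind the back wall at the height of the rim: (83, 0, 120) mm in the box's frame. The underside of the lid lies in the plane through this line.
- pack: the battery pack lying loose in the battery box (1.3 kg): black, 90 x 150 mm, top face 78 mm above its underside, with a 14 mm thick grip bar along its y axis (22 mm behind the centre, top 102 mm above the underside). Origin: centre of its underside, on the floor of the box (4 mm above the bench); x to the back of the box, z up.
- pack_cap (a joint): travel of the gauge button in m: 0 out, 0.005 fully pressed (downwards). Spring: 1.4 N to start, 5 N fully down; it comes back by itself.
- pack_cap_top (a point): centre of the top face of the round gauge button: 20 mm diameter, stands 10 mm above the pack's top face, (-24, -24, 88) mm in the pack's frame, beside a row of four small lamp windows. About 92 mm above the bench, so 28 mm below the rim of the box.
- toolbox: low grey and black tool box, 154 x 224 x 99 mm, with a fixed carry handle across the top of its lid and two steel latches on its front (no projecting lip). Not part of the job. Origin under its centre.
- spraycan: upright spray can, 48 mm diameter, 166 mm tall, standing behind the gap between the two boxes. Not part of the job. Origin under its centre.
- spare: spare battery pack standing loose on the bench, the same as the one in the battery box (90 x 150 x 102 mm). Not part of the job. Origin under its centre.
- wrench: steel combination wrench, 180 mm, lying on the left of the bench. Not part of the job.
- bolttin: shallow steel bowl, 76 mm diameter, 40 mm tall. Not part of the job. Origin under its centre.
- deckwheel: small black deck wheel lying flat, 100 mm diameter, 51 mm tall. Not part of the job. Origin under its centre.
- driver: screwdriver, 200 mm, lying on the right of the bench. Not part of the job.

How it is judged:
By the outcome, as a careful person would: the job done as asked, in the order asked, and still so for the second after the job is handed in, with the robot touching nothing.
It also fails if it takes over 51 s, if anything falls off the work surface, if the arm or the gripper's body presses on something with over 40 N, if the wrist force passes 120 N, or if a joint passes its speed limit or range.

ROBOT

A 7-joint arm with a two-finger parallel gripper is mounted at the origin on the work surface. World frame = base frame: x ahead of the robot, y to its left, z up, the work surface at z = 0. Lengths are in m, angles in rad, forces in N, time in s.
With the tool pointing down it reaches from about 0.425 to 1.025 m from the base axis. Payload 3.6 kg.
Tool frame: the origin (TCP) lies midway between the tips of the shut fingers; the grasp point (between the pads) lies 19 mm behind it; z points along the fingers, y is the line along which they close (so a half turn about z gives the same grasp; the last joint's range is limited). The gripper opens to 85 mm and grips with 20 to 120 N. Pads are 22 mm wide; open, the fingers measure 114 mm over their backs; the gripper's body (76 mm by 85 mm) begins 54 mm behind the grasp point. The pads swing forward as they close: fully open they stand 13 mm farther back than shut.
Start: joints at [-1.389, 0.591, 0.048, 1.609, -0.033, 0.943, -0.034], TCP at [0.197, 0.698, 0.231] pointing down, gripper open.
Joint ranges: [-2.69, 2.69], [-0.47, 2.24], [-1.27, 1.36], [0.19, 2.51], [-1.53, 4.68], [0.08, 2.07], [-3.09, 3.09]. Speed limits (rad/s): [2.57, 2.57, 3.14, 3.14, 3.14, 3.14, 3.14].

INTERFACE

Orientations are given as a unit quaternion [x, y, z, w].
In Python, from cell import env, eyes gives the robot as it stands.
- The arm moves only by the tool apply_moves, never from a script. Its argument "series" is a list that holds one entry, the list of rows, each a list of 7 numbers: the closure, from 0 (fully open) to 1 (shut), then the shift along the tool's x, y, z normalised to -1 to 1, where 1 is 0.1 m, then the turn, a rotation vector about the tool's x, y, z normalised to -1 to 1, where 1 is pi/4 rad. In form: [[[fingers, tx, ty, tz, wx, wy, wz], ...]]. A call has 1 to 8 rows; each row is the pose to reach, as a shift and turn from the pose commanded when the call began, along the tool's axes at that moment; what a row does not reach only later rows make up. A row lasts 1/10 s, in which the tool goes at most 50 mm and 8.59 degrees, less where a joint would pass 70% of its speed; a pose out of reach is approached as far as the arm can. A call with a number of a shift or a turn outside -1 to 1 is refused whole. A call with a gripper value outside its range is refused whole. The fingers move at their own pace and stop on an object; "force" is the grip in N (left out, the last holds). Time passes only in rows, so rows that repeat a pose let the fingers close. It gives the time, the measured TCP pose, the force, the opening and the grip force at its end, in the units of the state.
- env.get_obs(): the state, without advancing time (a new reading comes with each control period).
- eyes.read_camera(name): name is "side" or "top"; returns a dict with "img" (400x640x3 uint8, red, green, blue), "intrinsics" (3x3 intrinsics, pixels), "extrinsics" (4x4, takes a point from world to camera coordinates). Camera axes: x right, y up, looking along -z (the intrinsics and any distortion apply to the point x, -y, -z); pixel columns grow to the right and rows downward; lengths in m; the calibration is good to about 2 mm. A picture is of the moment at which its call begins. There is no depth.
- env.job_done(): hands the job in; it is judged then, once.
The state is a dict: "clock": time; "joint_positions": joint angles; "qd": joint speeds; "effort": joint torques, N m; "tcp_pos": TCP position; "orientation": TCP orientation; "force": force on the tool from outside, world axes, zero at the start; "ft_torque": the same for the moment, N m; "finger_gap": finger opening in m; "grip_force": force on a finger pad.
Only numpy, scipy, OpenCV 4.12 (cv2) and the standard library are available. Lean on these libraries where they do the work, as an engineer would, in place of code of your own. Each camera call takes 0.05 s, during which the arm holds its last target. There are 200 camera calls.

## Working session

There is one attempt and no reset: what is moved stays moved. The work goes in short steps, Python scripts to look and compute and a tool call to move; the robot and the scene stay as the last step left them, time stands still between calls to the robot, and variables do not carry over. Pictures are saved under pics/ and viewed, at most 10 in all, crops included, and the job is handed in when it is done.

Besides the shell and the picture viewer there is one more tool, called as name([rows], argument=value, ...), one row to a line, values as JSON. apply_moves: Moves the arm, as the interface text tells. Its arguments: {"type":"object","properties":{"series":{"type":"array","items":{"type":"array","items":{"type":"array","items":{"type":"number","minimum":-1,"maximum":1}}}},"force":{"type":"number"}},"required":["series"]}

```bash
mkdir -p pics; ls; python3 - <<'E'
from cell import env, eyes
import cv2,numpy as np
np.set_printoptions(precision=4,suppress=True)
for n in("top","side"):
    c=eyes.read_camera(n); cv2.imwrite(f"pics/{n}0.png",c["img"][:,:,::-1]); print(n,c["intrinsics"],c["extrinsics"],[k for k in c])
o=env.get_obs();print(o)
E
```

```text
pics
top [[388.2597   0.     320.9609]
 [  0.     388.2597 199.5148]
 [  0.       0.       1.    ]] [[ 0.0024 -1.      0.002  -0.0073]
 [ 0.9899  0.0027  0.1416 -0.6328]
 [-0.1416  0.0017  0.9899 -1.1136]
 [ 0.      0.      0.      1.    ]] ['img', 'intrinsics', 'extrinsics']
side [[455.1297   0.     319.6645]
 [  0.     455.1297 204.9751]
 [  0.       0.       1.    ]] [[ 0.9998 -0.0118 -0.0127 -0.5965]
 [ 0.0173  0.7433  0.6687 -0.0845]
 [ 0.0016 -0.6688  0.7434 -1.3964]
 [ 0.      0.      0.      1.    ]] ['img', 'intrinsics', 'extrinsics']
{'clock': 0.1, 'joint_positions': array([-1.3885,  0.592 ,  0.0483,  1.6097, -0.0333,  0.9427, -0.0337]), 'qd': array([ 0.0009,  0.0006, -0.0007, -0.0032, -0.001 , -0.001 ,  0.0023]), 'effort': array([  0.0038, -54.9993,   1.5533, -19.8826,   0.0097,   0.0038,
        -0.    ]), 'tcp_pos': array([0.1972, 0.6969, 0.2303]), 'orientation': array([ 0.1374,  0.9905, -0.001 , -0.0001]), 'force': array([-0.9069, -0.5637,  0.3452]), 'ft_torque': array([0.0039, 0.0244, 0.0031]), 'grip_force': 0.0, 'finger_gap': 0.08544924133021589}
```

View pics/top0.png

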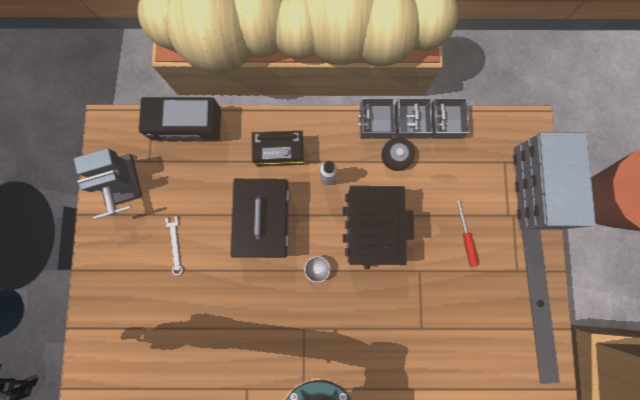

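View pics/side0.png

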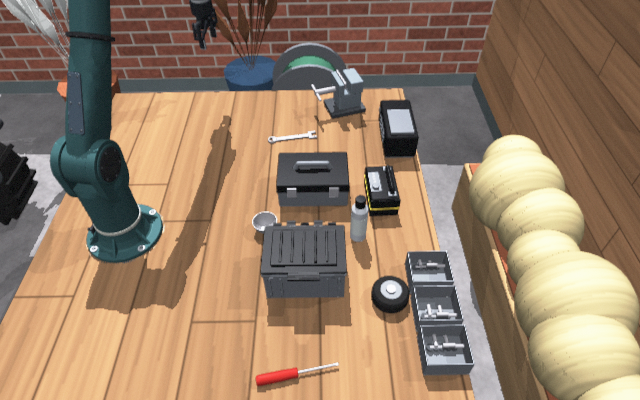

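The top view shows the battery box on the right: lid about (348–406, 186–265), lip at about (410, 225) facing -y, hinge on the left. The tool box is at (260, 218), the can at (328, 172), and the bowl at (317, 268). The side view shows the lip at about (305, 278) on the near front. I'll zoom in to measure.

```bash
cat > h.py <<'E'
import numpy as np,cv2
np.set_printoptions(precision=4,suppress=True)
from cell import env, eyes
def ray(c,u,v):
    K,E=c["intrinsics"],c["extrinsics"]
    d=np.linalg.inv(K)@[u,v,1]; d=np.array([d[0],-d[1],-d[2]])
    R,t=E[:3,:3],E[:3,3]
    return -R.T@t,R.T@d
def onz(c,u,v,z):
    o,d=ray(c,u,v); return o+d*(z-o[2])/d[2]
def proj(c,p):
    q=c["extrinsics"]@np.r_[p,1]; q=c["intrinsics"]@[q[0],-q[1],-q[2]]; return q[:2]/q[2]
E
python3 - <<'E'
from h import *
a=cv2.imread("pics/top0.png")[170:280,330:430]; b=cv2.imread("pics/side0.png")[212:304,253:358]
a=cv2.resize(a,(400,440),interpolation=2); b=cv2.resize(b,(400,350),interpolation=2)
a=np.clip(a*1.8,0,255);b=np.clip(b*1.5,0,255)
o=np.zeros((440,800,3));o[:,:400]=a;o[:350,400:]=b
cv2.imwrite("pics/z1.png",o)
E
```

```text
[ WARN:0@0.342] global loadsave.cpp:1063 imwrite_ Unsupported depth image for selected encoder is fallbacked to CV_8U.
```

View pics/z1.png

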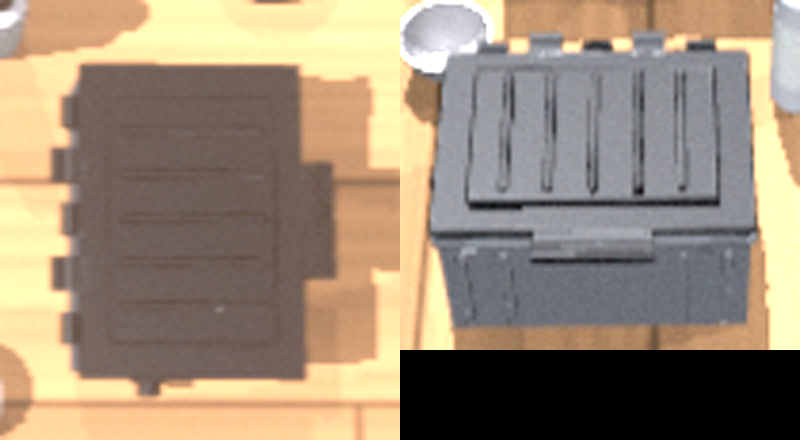

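Zoomed: the top-view lip outer edge runs from crop (334,163) to (335,277), and the lid corners are near (80,66), (299,65), (305,378), (76,378). In the side view the lip's lower edge runs from (530,261) to (653,260).

```bash
python3 - <<'E'
from h import *
t=eyes.read_camera("top");s=eyes.read_camera("side")
T=lambda x,y,z:onz(t,330+x/4-.5,170+y/4-.5,z)
S=lambda x,y,z:onz(s,253+(x-400)/3.81-.5,212+y/3.804-.5,z)
print("lip top",T(334,163,.126),T(335,277,.126))
print("lip side",S(530,261,.12),S(653,260,.12))
P=[T(80,66,.128),T(299,65,.128),T(305,378,.128),T(76,378,.128)]
for p in P:print(p)
print([np.linalg.norm(P[i]-P[i-1]) for i in range(4)])
print("hinge barrels left",T(52,147,.12),T(52,290,.12))
print("side lid corners",*[S(*p,.125) for p in((430,232),(757,233),(748,56),(445,58))])
print("front bottom",S(457,327,0),S(745,322,0))
# bowl, can
print("bowl",onz(t,317.5,268.5,.04),"can top",onz(t,327.5,164,.166), "spare",onz(t,277,148,.09))
E
```

```text
lip top [ 0.592 -0.26   0.126] [ 0.5135 -0.2582  0.126 ]
lip side [ 0.5127 -0.258   0.12  ] [ 0.5932 -0.2588  0.12  ]
[ 0.6592 -0.0849  0.128 ]
[ 0.6603 -0.2373  0.128 ]
[ 0.4454 -0.2353  0.128 ]
[ 0.445  -0.0804  0.128 ]
[np.float64(0.21421129235029623), np.float64(0.15243208869120084), np.float64(0.2149378612312968), np.float64(0.15489281595225365)]
hinge barrels left [ 0.6034 -0.0655  0.12  ] [ 0.5044 -0.065   0.12  ]
side lid corners [ 0.4463 -0.2374  0.125 ] [ 0.6618 -0.2425  0.125 ] [ 0.663  -0.0921  0.125 ] [ 0.4459 -0.0891  0.125 ]
front bottom [ 0.4517 -0.2353  0.    ] [ 0.6574 -0.2352  0.    ]
bowl [0.4299 0.0039 0.04  ] can top [ 0.7126 -0.0229  0.166 ] spare [0.7781 0.1232 0.09  ]
```

```bash
cat >> h.py <<'E'
import json
from scipy.spatial.transform import Rotation as Ro
def cur():
    o=env.get_obs(); return np.array(o["tcp_pos"]),Ro.from_quat(o["orientation"])
def Rzy(pitch,yaw=0.):
    """y_t = world x turned by yaw; z_t points +y (turned), pitched down by pitch (deg)"""
    p=np.radians(pitch); z=np.array([0,np.cos(p),-np.sin(p)]); y=np.array([1.,0,0])
    return Ro.from_euler('z',yaw,degrees=True)*Ro.from_matrix(np.c_[np.cross(y,z),y,z])
def plan(targets,p=None,R=None):
    """targets: list of (pos,Rot); prints one row per target, frame = previous commanded"""
    if p is None:p,R=cur()
    for q,Q in targets:
        t=np.round(R.inv().apply(np.array(q)-p)/.1,2); w=np.round((R.inv()*Q).as_rotvec()/(np.pi/4),2)
        print([1]+(t+0).tolist()+(w+0).tolist(), "" if max(abs(t).max(),abs(w).max())<=1 else "TOO BIG")
        p=p+R.apply(t*.1); R=R*Ro.from_rotvec(w*np.pi/4)
    print("end",p,R.as_quat())
    return p,R
E
python3 - <<'E'
from h import *
p,R=cur()
h0,h1=np.arctan2(p[1],p[0]),np.arctan2(-.33,.553); r0=np.hypot(p[0],p[1])
T=[]
N=14
for i in range(1,N+1):
    f=i/N; h=h0+(h1-h0)*f; r=r0+(.644-r0)*min(1,f*2); z=p[2]+(.38-p[2])*min(1,f*3)
    yaw=74.2*(1-f)
    T.append(([r*np.cos(h),r*np.sin(h),z],Rzy(90,yaw)))
plan(T)
E
```

```text
[1, -0.93, -0.18, -0.32, 0.0, 0.0, 0.12] 
[1, -0.91, -0.21, -0.32, 0.0, 0.0, 0.12] 
[1, -0.88, -0.24, -0.32, 0.0, 0.0, 0.11] 
[1, -0.86, -0.27, -0.32, 0.0, 0.0, 0.12] 
[1, -0.84, -0.31, -0.21, 0.0, 0.0, 0.12] 
[1, -0.81, -0.33, 0.0, 0.0, 0.0, 0.12] 
[1, -0.78, -0.35, 0.0, 0.0, 0.0, 0.11] 
[1, -0.79, -0.28, 0.0, 0.0, 0.0, 0.12] 
[1, -0.79, -0.31, 0.0, 0.0, 0.0, 0.12] 
[1, -0.77, -0.34, 0.0, 0.0, 0.0, 0.12] 
[1, -0.76, -0.36, 0.0, 0.0, 0.0, 0.12] 
[1, -0.74, -0.4, 0.01, 0.0, 0.0, 0.11] 
[1, -0.73, -0.42, 0.0, 0.0, 0.0, 0.12] 
[1, -0.71, -0.45, 0.0, 0.0, 0.0, 0.12] 
end [ 0.5534 -0.3298  0.3798] [ 0.7074  0.7068 -0.0006  0.0004]
```

apply_moves([
  [[1,-0.45,-0.09,-0.16,0,0,0.06],[1,-0.93,-0.18,-0.32,0,0,0.12],[1,-0.93,-0.18,-0.32,0,0,0.12]],
])

```text
clock: 0.5
tcp_pos: [0.2934, 0.6509, 0.266]
orientation: [0.19, 0.982, 0.001, 0.004]
force: [1.7, -0.2, -0.2]
finger_gap: 0.0443
grip_force: 0.0
```

apply_moves([
  [[1,-0.91,-0.21,-0.32,0,0,0.12],[1,-0.91,-0.21,-0.32,0,0,0.12],[1,-0.91,-0.21,-0.32,0,0,0.12]],
])

```text
clock: 0.8
tcp_pos: [0.3699, 0.5969, 0.2982]
orientation: [0.236, 0.972, 0.001, 0.004]
force: [0.7, -0.3, 0.9]
finger_gap: 0.0
grip_force: 0.0
```

apply_moves([
  [[1,-0.88,-0.24,-0.32,0,0,0.11],[1,-0.88,-0.24,-0.32,0,0,0.11],[1,-0.88,-0.24,-0.32,0,0,0.11]],
])

```text
clock: 1.1
tcp_pos: [0.4364, 0.5351, 0.3302]
orientation: [0.278, 0.961, 0.001, 0.004]
force: [1.4, -0.8, 1.3]
finger_gap: -0.0001
grip_force: 0.0
```

apply_moves([
  [[1,-0.86,-0.27,-0.32,0,0,0.12],[1,-0.86,-0.27,-0.32,0,0,0.12],[1,-0.86,-0.27,-0.32,0,0,0.12]],
])

```text
clock: 1.4
tcp_pos: [0.4943, 0.4663, 0.3623]
orientation: [0.323, 0.946, 0.001, 0.004]
force: [0.7, -0.1, 1.3]
finger_gap: 0.0001
grip_force: 0.0
```

apply_moves([
  [[1,-0.84,-0.31,-0.21,0,0,0.12],[1,-0.84,-0.31,-0.21,0,0,0.12],[1,-0.84,-0.31,-0.21,0,0,0.12]],
])

```text
clock: 1.7
tcp_pos: [0.5408, 0.3903, 0.3823]
orientation: [0.367, 0.93, -0.0, 0.003]
force: [0.2, -0.5, 0.4]
finger_gap: 0.0001
grip_force: 0.0
```

apply_moves([
  [[1,-0.81,-0.33,0,0,0,0.12],[1,-0.81,-0.33,0,0,0,0.12],[1,-0.81,-0.33,0,0,0,0.12]],
])

```text
clock: 2.0
tcp_pos: [0.5761, 0.3111, 0.3806]
orientation: [0.41, 0.912, -0.002, 0.002]
force: [0.1, -0.4, 0.1]
finger_gap: -0.0001
grip_force: 0.0
```

apply_moves([
  [[1,-0.78,-0.35,0,0,0,0.11],[1,-0.78,-0.35,0,0,0,0.11],[1,-0.78,-0.35,0,0,0,0.11]],
])

```text
clock: 2.3
tcp_pos: [0.6012, 0.2305, 0.3806]
orientation: [0.449, 0.894, -0.002, 0.002]
force: [1.0, -0.3, 0.9]
finger_gap: -0.0002
grip_force: 0.0
```

apply_moves([
  [[1,-0.79,-0.28,0,0,0,0.12],[1,-0.79,-0.28,0,0,0,0.12],[1,-0.79,-0.28,0,0,0,0.12]],
])

```text
clock: 2.6
tcp_pos: [0.6261, 0.1514, 0.3806]
orientation: [0.49, 0.872, -0.001, 0.002]
force: [-1.0, -0.8, -0.2]
finger_gap: 0.0001
grip_force: 0.0
```

apply_moves([
  [[1,-0.79,-0.31,0,0,0,0.12],[1,-0.79,-0.31,0,0,0,0.12],[1,-0.79,-0.31,0,0,0,0.12]],
])

```text
clock: 2.9
tcp_pos: [0.6406, 0.0683, 0.3806]
orientation: [0.53, 0.848, -0.001, 0.001]
force: [0.3, -0.9, 0.5]
finger_gap: 0.0001
grip_force: 0.0
```

apply_moves([
  [[1,-0.77,-0.34,0,0,0,0.12],[1,-0.77,-0.34,0,0,0,0.12],[1,-0.77,-0.34,0,0,0,0.12]],
])

```text
clock: 3.2
tcp_pos: [0.6436, -0.015, 0.3807]
orientation: [0.569, 0.822, -0.001, 0.001]
force: [-0.1, -0.3, 1.4]
finger_gap: 0.0002
grip_force: 0.0
```

apply_moves([
  [[1,-0.76,-0.36,0,0,0,0.12],[1,-0.76,-0.36,0,0,0,0.12],[1,-0.76,-0.36,0,0,0,0.12]],
])

```text
clock: 3.5
tcp_pos: [0.6367, -0.0983, 0.3806]
orientation: [0.607, 0.795, -0.001, 0.001]
force: [0.1, -0.7, 1.1]
finger_gap: -0.0003
grip_force: 0.0
```

apply_moves([
  [[1,-0.74,-0.4,0,0,0,0.11],[1,-0.74,-0.4,0,0,0,0.11],[1,-0.74,-0.4,0,0,0,0.11]],
])

```text
clock: 3.8
tcp_pos: [0.6176, -0.1797, 0.3807]
orientation: [0.641, 0.768, -0.001, 0.001]
force: [0.2, -0.9, 0.7]
finger_gap: 0.0003
grip_force: 0.0
```

apply_moves([
  [[1,-0.73,-0.42,0,0,0,0.12],[1,-0.73,-0.42,0,0,0,0.12],[1,-0.73,-0.42,0,0,0,0.12]],
])

```text
clock: 4.1
tcp_pos: [0.5896, -0.2587, 0.3807]
orientation: [0.676, 0.737, -0.001, 0.001]
force: [0.5, -0.3, -0.1]
finger_gap: 0.0001
grip_force: 0.0
```

apply_moves([
  [[1,-0.71,-0.45,0,0,0,0.12],[1,-0.71,-0.45,0,0,0,0.12],[1,-0.71,-0.45,0,0,0,0.12]],
])

```text
clock: 4.4
tcp_pos: [0.551, -0.333, 0.3808]
orientation: [0.71, 0.705, -0.001, 0.001]
force: [0.5, 0.5, 1.2]
finger_gap: -0.0001
grip_force: 0.0
```

```bash
python3 - <<'E'
from h import *
print(env.get_obs())
# tilt stepwise at fixed position, moving a little
p,R=cur()
q=np.array([.553,-.36,.30])
plan([(p+(q-p)*f,Rzy(90-60*f)) for f in(.5,1)])
E
```

```text
{'clock': 4.4, 'joint_positions': array([ 0.0539,  0.4017,  0.5991,  1.6523, -0.2401,  1.1618,  0.7046]), 'qd': array([-0.0418, -0.0001, -0.0715, -0.0096, -0.0496,  0.0099, -0.0284]), 'effort': array([ -1.0453, -39.8616,   4.8247, -21.7939,  -0.0661,  -0.051 ,
         0.1653]), 'tcp_pos': array([ 0.551 , -0.333 ,  0.3808]), 'orientation': array([ 0.7097,  0.7045, -0.0011,  0.0006]), 'force': array([0.4622, 0.521 , 1.1607]), 'ft_torque': array([-0.0763,  0.0206, -0.0128]), 'grip_force': 0.0, 'finger_gap': -0.00012636186635412661}
[1, -0.13, 0.01, 0.4, 0.0, 0.67, -0.01] 
[1, -0.32, 0.01, 0.28, 0.0, 0.67, 0.0] 
end [ 0.553  -0.3598  0.3005] [ 0.6116  0.6121  0.3548 -0.3541]
```

apply_moves([
  [[1,-0.06,0,0.2,0,0.17,0],[1,-0.13,0.01,0.4,0,0.34,-0.01],[1,-0.13,0.01,0.4,0,0.5,-0.01],[1,-0.13,0.01,0.4,0,0.67,-0.01],[1,-0.13,0.01,0.4,0,0.67,-0.01]],
])

```text
clock: 4.9
tcp_pos: [0.5544, -0.3436, 0.3371]
orientation: [0.681, 0.684, 0.184, -0.186]
force: [-0.9, 0.6, -0.5]
finger_gap: 0.0001
grip_force: 0.0
```

```bash
python3 - <<'E'
from h import *
o=env.get_obs();print(o["joint_positions"],*cur())
E
```

```text
[ 0.4049  0.6004  0.4397  1.5035 -0.5886  1.5333  0.9874] [ 0.5544 -0.3436  0.3371] Rotation.from_matrix(array([[-0.0024,  1.    , -0.004 ],
                            [ 0.8633,  0.0041,  0.5047],
                            [ 0.5047, -0.0023, -0.8633]]))
```

apply_moves([
  [[1,-0.16,0.01,0.14,0,0.17,0],[1,-0.32,0.01,0.28,0,0.34,0],[1,-0.32,0.01,0.28,0,0.5,0],[1,-0.32,0.01,0.28,0,0.67,0],[1,-0.32,0.01,0.28,0,0.67,0]],
])

```text
clock: 5.4
tcp_pos: [0.5558, -0.3548, 0.2956]
orientation: [0.609, 0.612, 0.354, -0.359]
force: [-0.7, 0.7, -0.8]
finger_gap: -0.0002
grip_force: 0.0
```

```bash
python3 - <<'E'
from h import *
o=env.get_obs();print(o["joint_positions"],*cur())
for n in("side",):
    c=eyes.read_camera(n); cv2.imwrite(f"pics/{n}1.png",c["img"][:,:,::-1])
n=np.array([0,.5,.866])*.011
q0=np.array([.553,-.248,.12])-n
T=[(q0+[0,-.10,.06],Rzy(30)),(q0+[0,-.06,-.012],Rzy(30)),(q0+[0,0,-.012],Rzy(30))]
print([t[0] for t in T]); plan(T)
E
```

```text
[ 0.6262  0.8449  0.2987  1.3763 -0.7945  1.893   1.0769] [ 0.5558 -0.3548  0.2956] Rotation.from_matrix(array([[-0.    ,  1.    , -0.0083],
                            [ 0.4921,  0.0072,  0.8705],
                            [ 0.8705, -0.004 , -0.4921]]))
[array([ 0.553 , -0.3535,  0.1705]), array([ 0.553 , -0.3135,  0.0985]), array([ 0.553 , -0.2535,  0.0985])]
[1, -1.1, -0.03, 0.64, -0.01, -0.01, 0.0] TOO BIG
[1, -0.43, -0.01, 0.71, 0.0, 0.0, 0.0] 
[1, 0.31, 0.01, 0.51, 0.0, 0.0, 0.0] 
end [ 0.5535 -0.2537  0.0991] [ 0.6116  0.6139  0.3537 -0.3523]
```

View pics/side1.png

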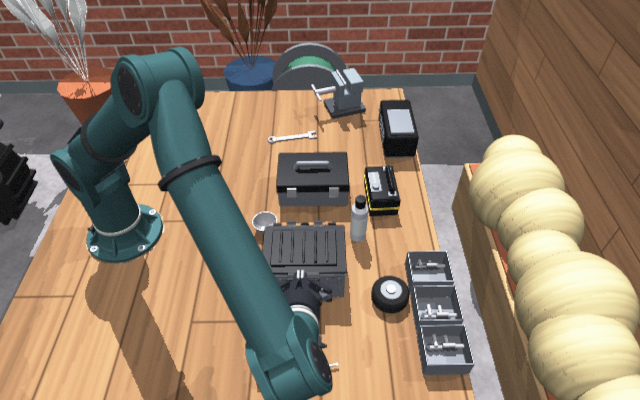

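The side view shows the tool tilted in front of the box, with the forearm coming in on the robot's side and clear of the lid (box front at about (305, 280)). Next I'll lower the tip below the lip level and come in under it.

apply_moves([
  [[1,-0.37,-0.01,0.22,0,0,0],[1,-0.73,-0.02,0.44,0,0,0],[1,-1,-0.03,0.64,0,0,0],[1,-1,-0.03,0.64,0,0,0]],
])

```text
clock: 5.85
tcp_pos: [0.5535, -0.3456, 0.1794]
orientation: [0.608, 0.614, 0.353, -0.358]
force: [-0.3, -0.4, -0.7]
finger_gap: 0.0002
grip_force: 0.0
```

apply_moves([
  [[1,-0.2,0,0.25,0,0,0],[1,-0.4,0,0.5,0,0,0],[1,-0.53,0,0.71,0,0,0],[1,-0.53,0,0.71,0,0,0],[1,-0.53,0,0.71,0,0,0]],
])

```text
clock: 6.35
tcp_pos: [0.5546, -0.3146, 0.1031]
orientation: [0.608, 0.616, 0.354, -0.354]
force: [1.0, -0.6, 0.4]
finger_gap: 0.0002
grip_force: 0.0
```

```bash
python3 - <<'E'
from h import *
o=env.get_obs();print(o["joint_positions"],o["force"],*cur())
n=np.array([0,.5,.866])*.011
q0=np.array([.553,-.248,.12])-n
T=[(q0+[0,0,-.012],Rzy(30))]
H=np.array([.553,-.076,.12])
for th in (10,25,40,55,70,82,90):
    a=np.radians(th); T.append((H+.172*np.array([0,-np.cos(a),np.sin(a)])-n,Rzy(30)))
print(np.array([t[0] for t in T])); plan(T)
c=eyes.read_camera("side");i=c["img"][230:380,230:430,::-1]
cv2.imwrite("pics/z2.png",cv2.resize(i,(800,600),interpolation=2))
E
```

```text
[ 0.6019  1.0255  0.2641  1.5043 -0.8229  1.6393  1.2631] [ 0.9605 -0.6224  0.3523] [ 0.5546 -0.3146  0.1031] Rotation.from_matrix(array([[-0.0091,  0.9999, -0.0051],
                            [ 0.4975,  0.0089,  0.8674],
                            [ 0.8674,  0.0053, -0.4976]]))
[[ 0.553  -0.2535  0.0985]
 [ 0.553  -0.2509  0.1403]
 [ 0.553  -0.2374  0.1832]
 [ 0.553  -0.2133  0.221 ]
 [ 0.553  -0.1802  0.2514]
 [ 0.553  -0.1403  0.2721]
 [ 0.553  -0.1054  0.2808]
 [ 0.553  -0.0815  0.2825]]
[1, 0.26, -0.01, 0.55, -0.01, 0.0, 0.01] 
[1, 0.38, 0.0, -0.18, 0.0, 0.0, 0.0] 
[1, 0.44, 0.0, -0.1, 0.0, 0.0, 0.0] 
[1, 0.45, 0.0, 0.02, 0.0, 0.0, 0.0] 
[1, 0.43, 0.0, 0.14, 0.0, 0.0, 0.0] 
[1, 0.37, 0.0, 0.24, 0.0, 0.0, 0.0] 
[1, 0.25, 0.0, 0.26, 0.0, 0.0, 0.0] 
[1, 0.14, 0.0, 0.2, 0.0, 0.0, 0.0] 
end [ 0.5529 -0.0813  0.2828] [ 0.612   0.6117  0.3555 -0.3533]
```

View pics/z2.png

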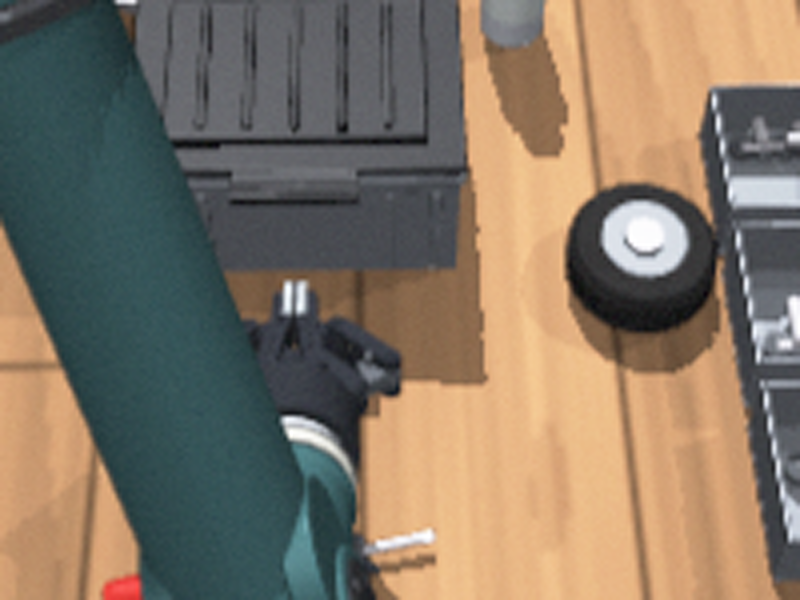

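The fingertip at (295, 285) is lined up with the lip's middle at (295, 185). Going in under the lip.

apply_moves([
  [[1,0.07,0,0.14,0,0,0.01],[1,0.14,0,0.28,0,0,0.01],[1,0.2,0,0.42,0,0,0.01],[1,0.26,-0.01,0.55,0,0,0.01],[1,0.26,-0.01,0.55,0,0,0.01]],
])

```text
clock: 6.9
tcp_pos: [0.5518, -0.2517, 0.0967]
orientation: [0.61, 0.612, 0.354, -0.358]
force: [1.3, 0.0, 0.4]
finger_gap: 0.0
grip_force: 0.0
```

apply_moves([
  [[1,0.1,0,-0.05,0,0,0],[1,0.2,0,-0.1,0,0,0],[1,0.3,0,-0.15,0,0,0],[1,0.38,0,-0.18,0,0,0],[1,0.38,0,-0.18,0,0,0]],
])

```text
clock: 7.4
tcp_pos: [0.5517, -0.2521, 0.139]
orientation: [0.612, 0.612, 0.353, -0.356]
force: [-0.5, -2.7, -1.3]
finger_gap: 0.0001
grip_force: 1.1
```

```bash
python3 - <<'E'
from h import *
o=env.get_obs();print(o["joint_positions"],o["force"],*cur())
c=eyes.read_camera("side");i=c["img"][200:350,230:430,::-1]
cv2.imwrite("pics/z3.png",cv2.resize(i,(800,600),interpolation=2))
E
```

```text
[ 0.5403  0.934   0.2557  1.6319 -0.8506  1.5894  1.2432] [-0.4513 -2.6891 -1.291 ] [ 0.5517 -0.2521  0.139 ] Rotation.from_matrix(array([[ 0.0014,  1.    , -0.0035],
                            [ 0.4978,  0.0023,  0.8673],
                            [ 0.8673, -0.0029, -0.4978]]))
```

View pics/z3.png

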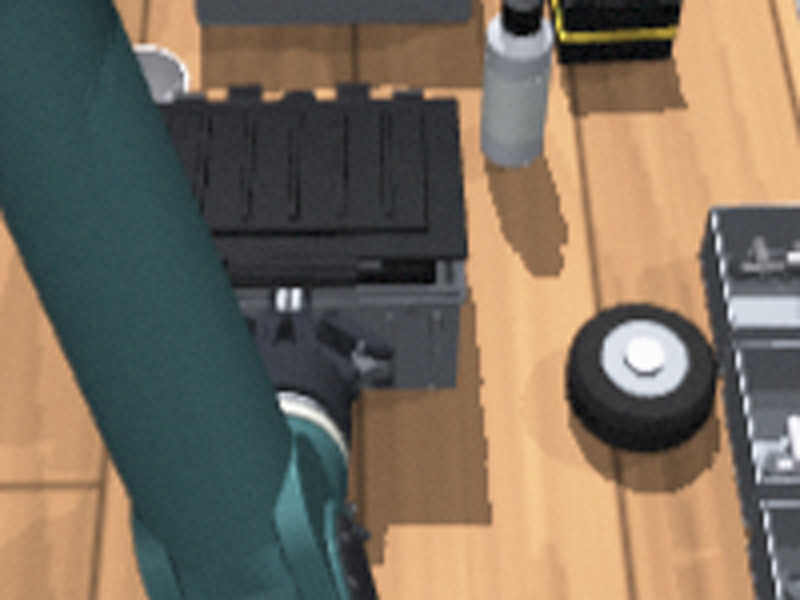

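The lid is lifting: there is a gap at about (410, 270) and the fingertip is under the lip at (290, 300). Continuing along the arc.

apply_moves([
  [[1,0.11,0,-0.03,0,0,0],[1,0.22,0,-0.05,0,0,0],[1,0.33,0,-0.08,0,0,0],[1,0.44,0,-0.1,0,0,0]],
])

```text
clock: 7.85
tcp_pos: [0.5517, -0.2367, 0.1818]
orientation: [0.611, 0.611, 0.353, -0.358]
force: [-1.5, 1.0, -2.0]
finger_gap: 0.0002
grip_force: 0.8
```

apply_moves([
  [[1,0.11,0,0,0,0,0],[1,0.22,0,0.01,0,0,0],[1,0.33,0,0.01,0,0,0],[1,0.45,0,0.02,0,0,0]],
])

```text
clock: 8.25
tcp_pos: [0.5519, -0.2128, 0.2195]
orientation: [0.611, 0.611, 0.353, -0.357]
force: [0.6, -0.5, -1.9]
finger_gap: 0.0002
grip_force: 0.7
```

apply_moves([
  [[1,0.11,0,0.03,0,0,0],[1,0.22,0,0.07,0,0,0],[1,0.33,0,0.1,0,0,0],[1,0.43,0,0.14,0,0,0]],
])

```text
clock: 8.65
tcp_pos: [0.5519, -0.1793, 0.2498]
orientation: [0.611, 0.612, 0.353, -0.357]
force: [0.5, -0.8, -1.1]
finger_gap: 0.0001
grip_force: 0.5
```

```bash
python3 - <<'E'
from h import *
o=env.get_obs();print(o["joint_positions"],o["force"],*cur())
c=eyes.read_camera("side");i=c["img"][150:350,200:460,::-1]
cv2.imwrite("pics/z4.png",cv2.resize(i,(780,600),interpolation=2))
E
```

```text
[ 0.4532  0.7431  0.2553  1.7319 -0.8748  1.6153  1.1285] [ 0.4862 -0.7917 -1.0966] [ 0.5519 -0.1793  0.2498] Rotation.from_matrix(array([[ 0.0026,  1.    , -0.005 ],
                            [ 0.4953,  0.003 ,  0.8687],
                            [ 0.8687, -0.0047, -0.4953]]))
```

View pics/z4.png

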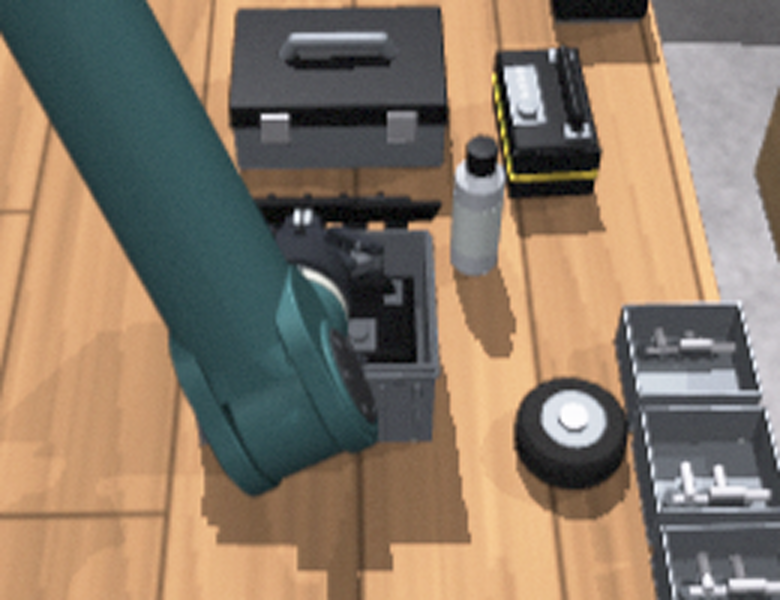

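The lid is at about 60° (edge around (350, 208)), with the battery visible inside. Continuing past upright.

apply_moves([
  [[1,0.09,0,0.06,0,0,0],[1,0.18,0,0.12,0,0,0],[1,0.28,0,0.18,0,0,0],[1,0.37,0,0.24,0,0,0]],
])

```text
clock: 9.1
tcp_pos: [0.5518, -0.1399, 0.2698]
orientation: [0.611, 0.611, 0.353, -0.357]
force: [0.8, -0.3, -1.3]
finger_gap: -0.0001
grip_force: 0.3
```

apply_moves([
  [[1,0.08,0,0.09,0,0,0],[1,0.17,0,0.18,0,0,0],[1,0.25,0,0.26,0,0,0],[1,0.29,0,0.33,0,0,0],[1,0.34,0,0.4,0,0,0],[1,0.39,0,0.46,0,0,0]],
])

```text
clock: 9.7
tcp_pos: [0.5516, -0.081, 0.2805]
orientation: [0.611, 0.611, 0.353, -0.357]
force: [0.6, -0.3, 0.5]
finger_gap: 0.0
grip_force: 0.0
```

apply_moves([
  [[1,0.03,0,0.06,0,0,0],[1,0.07,0,0.12,0,0,0],[1,0.1,0,0.17,0,0,0],[1,0.13,0,0.23,0,0,0],[1,0.17,0,0.29,0,0,0],[1,0.2,0,0.35,0,0,0],[1,0.2,0,0.35,0,0,0]],
])

```text
clock: 10.4
tcp_pos: [0.5514, -0.0401, 0.2807]
orientation: [0.611, 0.612, 0.353, -0.358]
force: [1.0, -0.1, 0.3]
finger_gap: -0.0001
grip_force: 0.0
```

```bash
python3 - <<'E'
from h import *
o=env.get_obs();print(o["joint_positions"],o["force"],*cur())
c=eyes.read_camera("side");i=c["img"][150:350,200:460,::-1]
cv2.imwrite("pics/z5.png",cv2.resize(i,(780,600),interpolation=2))
p,R=cur()
T=[(p+[0,-.08,.0],R),(p+[0,-.12,.06],Rzy(55)),(p+[0,-.10,.08],Rzy(80))]
plan(T)
E
```

```text
[ 0.2924  0.6174  0.2099  1.9042 -0.9818  1.4823  1.0613] [ 1.0024 -0.0655  0.2864] [ 0.5514 -0.0401  0.2807] Rotation.from_matrix(array([[ 0.0021,  1.    , -0.0063],
                            [ 0.4946,  0.0044,  0.8691],
                            [ 0.8691, -0.0049, -0.4946]]))
[1, -0.4, 0.0, -0.7, 0.0, 0.0, 0.0] 
[1, 0.33, -0.01, -0.64, -0.01, -0.56, 0.0] 
[1, 0.28, 0.0, -0.05, 0.0, -0.56, 0.0] 
end [ 0.5513 -0.1407  0.3611] [ 0.7052  0.7037  0.0613 -0.0609]
```

View pics/z5.png

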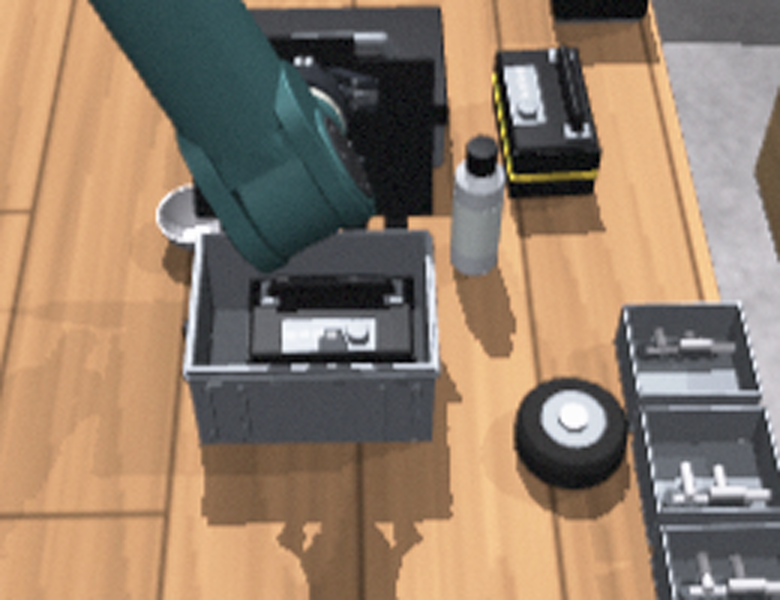

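The lid lies open on its stop, past the finger. The box hasn't moved, and the button is visible at about crop (358, 330). Retreating and turning the tool down, then measuring the button.

apply_moves([
  [[1,-0.2,0,-0.35,0,0,0],[1,-0.4,0,-0.7,0,0,0],[1,-0.4,0,-0.7,0,0,0]],
])

```text
clock: 10.75
tcp_pos: [0.5521, -0.1295, 0.2793]
orientation: [0.615, 0.61, 0.353, -0.353]
force: [-0.5, 0.5, 0.9]
finger_gap: 0.0001
grip_force: 0.0
```

apply_moves([
  [[1,0.17,0,-0.32,0,-0.14,0],[1,0.33,0,-0.64,0,-0.28,0],[1,0.33,0,-0.64,0,-0.42,0],[1,0.33,0,-0.64,0,-0.56,0],[1,0.33,0,-0.64,0,-0.56,0]],
])

```text
clock: 11.25
tcp_pos: [0.5534, -0.1586, 0.3437]
orientation: [0.672, 0.677, 0.213, -0.214]
force: [-0.2, 0.2, 0.3]
finger_gap: 0.0002
grip_force: 0.0
```

```bash
python3 - <<'E'
from h import *
o=env.get_obs();print(o["joint_positions"],o["force"],*cur())
s=eyes.read_camera("side");t=eyes.read_camera("top")
print("side est",onz(s,200+358/3-.5,150+329/3-.5,.092))
us=proj(s,[.577,-.18,.092]);ut=proj(t,[.577,-.18,.092]);print(us,ut)
a=s["img"][235:285,290:345,::-1];b=t["img"][170:280,330:430,::-1]
o=np.zeros((400,800,3),np.uint8);o[:,:440]=cv2.resize(a,(440,400),interpolation=2)
o[:,440:]=cv2.resize(np.clip(b*1.6,0,255).astype(np.uint8),(360,400),interpolation=2);cv2.imwrite("pics/z6.png",o)
E
```

```text
[ 0.2175  0.4574  0.3694  1.7474 -0.6694  1.4041  0.8543] [-0.1793  0.2469  0.2881] [ 0.5534 -0.1586  0.3437] Rotation.from_matrix(array([[-0.0065,  1.    , -0.0038],
                            [ 0.8181,  0.0075,  0.5751],
                            [ 0.5751,  0.0006, -0.8181]]))
side est [ 0.5935 -0.1765  0.092 ]
[312.6408 260.3587] [382.2227 216.7767]
```

View pics/z6.png

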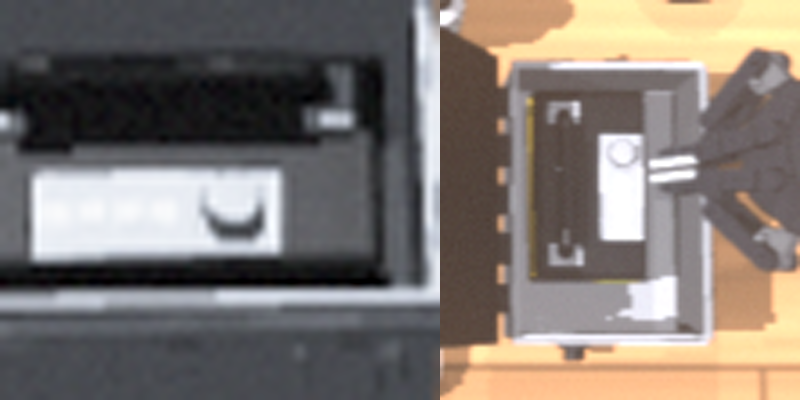

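The side crop puts the button's top face at about (234, 201), and the top crop puts it at about (624, 152). Intersecting both views:

```bash
python3 - <<'E'
from h import *
s=eyes.read_camera("side");t=eyes.read_camera("top")
a=(318.75,259.6);b=(380.6,211.3)
print(onz(s,*a,.092),onz(t,*b,.092))
o1,d1=ray(s,*a);o2,d2=ray(t,*b)
k=np.linalg.lstsq(np.c_[d1,-d2],o2-o1,rcond=None)[0];print("tri",o1+k[0]*d1,o2+k[1]*d2)
T=lambda x,y:onz(t,330+(x-440)/3.6-.5,170+y/3.636-.5,.082)
# pack top outline: corners (top view) 
P=[T(532,92),T(644,92),T(644,282),T(532,282)];print(np.array(P),"exp button from corners", np.mean(P,0)+[.024,-.024,0])
c=(onz(s,*a,.092)+onz(t,*b,.092))/2
p,R=cur()
plan([(c+[0,0,.2],Rzy(75)),(c+[0,0,.12],Rzy(90)),(c+[0,0,.04],Rzy(90)),(c+[0,0,.008],Rzy(90)),(c+[0,0,-.004],Rzy(90))])
E
```

```text
[ 0.5932 -0.1779  0.092 ] [ 0.5927 -0.1757  0.092 ]
tri [ 0.5932 -0.1761  0.0894] [ 0.593  -0.1761  0.0894]
[[ 0.6416 -0.1042  0.082 ]
 [ 0.6418 -0.1943  0.082 ]
 [ 0.4917 -0.1911  0.082 ]
 [ 0.4915 -0.1027  0.082 ]] exp button from corners [ 0.5907 -0.1721  0.082 ]
[1, -0.39, 0.42, 0.3, -0.01, -0.45, 0.0] 
[1, -0.21, 0.0, 0.78, 0.0, -0.33, 0.0] 
[1, 0.0, 0.0, 0.8, 0.0, 0.0, 0.0] 
[1, 0.0, 0.0, 0.32, 0.0, 0.0, 0.0] 
[1, 0.0, 0.0, 0.12, 0.0, 0.0, 0.0] 
end [ 0.5932 -0.1764  0.0876] [ 0.7078  0.7064  0.0005 -0.0006]
```

apply_moves([
  [[1,-0.13,0.14,0.1,0,-0.15,0],[1,-0.26,0.28,0.2,0,-0.3,0],[1,-0.39,0.42,0.3,0,-0.45,0],[1,-0.39,0.42,0.3,0,-0.45,0]],
])

```text
clock: 11.85
tcp_pos: [0.5951, -0.1715, 0.2912]
orientation: [0.698, 0.704, 0.089, -0.096]
force: [-0.4, 0.4, -0.5]
finger_gap: -0.0002
grip_force: 0.0
```

apply_moves([
  [[1,-0.07,0,0.26,0,-0.11,0],[1,-0.14,0,0.52,0,-0.22,0],[1,-0.21,0,0.78,0,-0.33,0],[1,-0.21,0,0.78,0,-0.33,0],[1,-0.21,0,0.78,0,-0.33,0]],
])

```text
clock: 12.35
tcp_pos: [0.5927, -0.1773, 0.2126]
orientation: [0.707, 0.707, -0.002, -0.003]
force: [0.1, -0.3, 0.5]
finger_gap: 0.0001
grip_force: 0.0
```

```bash
python3 - <<'E'
from h import *
o=env.get_obs();print(o["joint_positions"],o["force"],*cur())
c=np.array([.593,-.1765,.092])
plan([(c+[0,0,.04],Rzy(90)),(c+[0,0,.006],Rzy(90))])
E
```

```text
[-0.1387  0.5281  0.5116  1.8841 -0.3419  0.8246  0.5527] [ 0.1292 -0.2737  0.496 ] [ 0.5927 -0.1773  0.2126] Rotation.from_matrix(array([[-0.0008,  1.    , -0.0075],
                            [ 1.    ,  0.0009,  0.0019],
                            [ 0.0019, -0.0075, -1.    ]]))
[1, 0.01, 0.01, 0.81, -0.01, 0.0, 0.0] 
[1, 0.0, 0.0, 0.34, 0.0, 0.0, 0.0] 
end [ 0.5931 -0.1761  0.0976] [ 0.7068  0.7074  0.0008 -0.0005]
```

apply_moves([
  [[1,0,0,0.27,0,0,0],[1,0,0,0.54,0,0,0],[1,0,0,0.8,0,0,0],[1,0,0,0.8,0,0,0]],
])

```text
clock: 12.75
tcp_pos: [0.5914, -0.1783, 0.1316]
orientation: [0.708, 0.707, -0.002, -0.004]
force: [-0.2, -1.1, 1.1]
finger_gap: -0.0003
grip_force: 0.0
```

apply_moves([
  [[1,0,0,0.12,0,0,0],[1,0,0,0.24,0,0,0],[1,0,0,0.34,0,0,0],[1,0,0,0.34,0,0,0],[1,0,0,0.34,0,0,0]],
])

```text
clock: 13.25
tcp_pos: [0.5932, -0.1762, 0.0989]
orientation: [0.706, 0.708, -0.002, -0.002]
force: [-0.1, -0.2, -0.2]
finger_gap: -0.0
grip_force: 0.0
```

apply_moves([
  [[1,0,0,0.02,0,0,0],[1,0,0,0.04,0,0,0],[1,0,0,0.06,0,0,0],[1,0,0,0.07,0,0,0],[1,0,0,0.07,0,0,0]],
])

```text
clock: 13.75
tcp_pos: [0.5932, -0.1762, 0.092]
orientation: [0.706, 0.708, -0.002, -0.002]
force: [0.4, 0.4, 0.5]
finger_gap: 0.0
grip_force: 0.7
```

Contact is just starting at z = 0.092, as expected. Pressing further.

apply_moves([
  [[1,0,0,0.02,0,0,0],[1,0,0,0.04,0,0,0],[1,0,0,0.05,0,0,0],[1,0,0,0.05,0,0,0]],
])

```text
clock: 14.15
tcp_pos: [0.5932, -0.1762, 0.0872]
orientation: [0.706, 0.708, -0.002, -0.002]
force: [-1.1, 1.1, 5.2]
finger_gap: -0.0001
grip_force: 2.4
```

apply_moves([
  [[1,0,0,0.01,0,0,0],[1,0,0,0.02,0,0,0],[1,0,0,0.02,0,0,0],[1,0,0,0.02,0,0,0]],
])

```text
clock: 14.55
tcp_pos: [0.5933, -0.1762, 0.0869]
orientation: [0.706, 0.708, -0.001, -0.002]
force: [-4.2, 2.2, 15.8]
finger_gap: 0.0002
grip_force: 8.1
```

The button is bottomed: z has stopped at 0.087 and the force has jumped to 16 N. Releasing and moving up clear.

apply_moves([
  [[1,0,0,-0.04,0,0,0],[1,0,0,-0.1,0,0,0],[1,0,0,-0.4,0,0,0],[1,0,0,-0.8,0,0,0],[1,0,0,-1,0,0,0]],
])

```text
clock: 15.05
tcp_pos: [0.5947, -0.1773, 0.1874]
orientation: [0.706, 0.708, -0.001, 0.0]
force: [0.7, -0.4, -0.0]
finger_gap: -0.0001
grip_force: 0.0
```

apply_moves([
  [[1,0,0,-0.35,0,0,0],[1,0,0,-0.7,0,0,0],[1,0,0,-1,0,0,0],[1,0,0,-1,0,0,0]],
])

```text
clock: 15.45
tcp_pos: [0.5966, -0.1779, 0.2894]
orientation: [0.706, 0.708, 0.0, 0.002]
force: [0.5, -1.1, 0.0]
finger_gap: 0.0001
grip_force: 0.0
```

apply_moves([
  [[1,-0.35,0,-0.35,0,0,0],[1,-0.7,0,-0.7,0,0,0],[1,-1,0,-0.8,0,0,0],[1,-1,0,-0.8,0,0,0],[1,-1,0,-0.8,0,0,0],[1,-1,0,-0.8,0,0,0]],
])

```text
clock: 16.05
tcp_pos: [0.5945, -0.2743, 0.363]
orientation: [0.706, 0.709, -0.002, -0.003]
force: [-0.9, 0.1, 0.7]
finger_gap: 0.0
grip_force: 0.0
```

```bash
python3 - <<'E'
from h import *
s=eyes.read_camera("side");t=eyes.read_camera("top")
o=np.zeros((400,800,3),np.uint8)
o[:,:400]=cv2.resize(s["img"][130:330,230:430,::-1],(400,400),interpolation=2)
o[:,400:]=cv2.resize(t["img"][100:300,220:420,::-1],(400,400),interpolation=2);cv2.imwrite("pics/z7.png",o)
x=env.get_obs();print(x["tcp_pos"],x["force"],x["qd"])
E
```

```text
[ 0.5948 -0.2741  0.3634] [-0.2592  0.0338 -0.4532] [-0.002  -0.0035  0.0071 -0.0068  0.0028  0.0006 -0.0002]
```

View pics/z7.png

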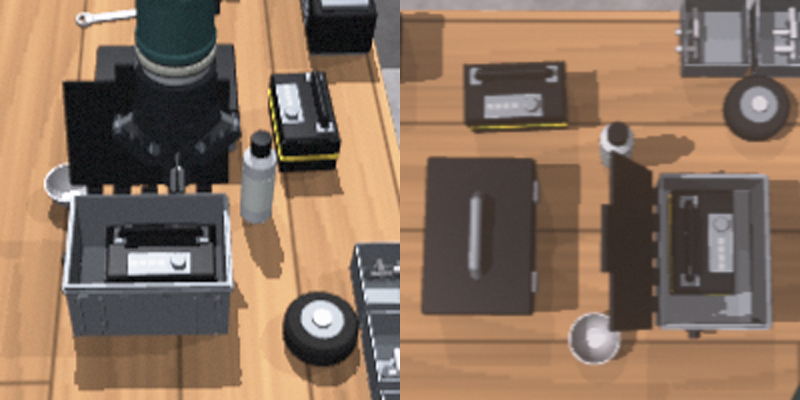

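The lid stays open (top crop (630, 240)), the button is out again, everything stands where it was, and the robot is touching nothing. Handing in.

```bash
python3 -c "
from cell import env
print(env.job_done())"
```

```text
the job is handed in; nothing more can be done
None
```

The job is handed in at about 16 s: the lid is flipped open and resting on its stop, the gauge button was pressed fully down (about 16 N) and released, and nothing else on the bench was seen to move.

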